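# Open the sliding-door case and nest a turning blank in its V-block

### The arm

A 6-joint arm with a two-finger parallel gripper is mounted at the origin on a cart in front of the work surface, level with it; the furniture and walls round the work are solid. World frame = base frame: x ahead of the robot, y to its left, z up, the work surface at z = 0. Lengths are in m, angles in rad, forces in N, time in s.
With the tool pointing down it reaches from about 0.3 to 0.85 m from the base axis. Payload 5.4 kg.
Tool frame: the origin (TCP) lies midway between the tips of the shut fingers; the grasp point (between the pads) lies 19 mm behind it; z points along the fingers, y is the line along which they close (so a half turn about z gives the same grasp; the last joint's range is limited). The gripper opens to 85 mm and grips with 20 to 120 N. Pads are 22 mm wide; open, the fingers measure 114 mm over their backs; the gripper's body (76 mm by 85 mm) begins 54 mm behind the grasp point. The pads swing forward as they close: fully open they stand 13 mm farther back than shut.
Start: joints at [1.026, 0.158, 1.597, -0, 1.386, -0.21], TCP at [0.189, 0.543, 0.231] pointing down, gripper open.
Joint ranges: [-2.91, 2.91], [-0.94, 2.29], [0.18, 2.7], [-1.29, 4.43], [0.17, 2.64], [-3, 3]. Speed limits (rad/s): [2.57, 2.57, 3.14, 3.14, 3.14, 3.14].

### API

Orientations are given as a rotation vector (axis times angle).
In Python, from bench import r gives the robot as it stands.
- The arm moves only by the tool arm_command, never from a script. Its argument "series" is a list of rows, each a list of 4 numbers: the shift along the tool's x, y, z in mm, then the turn about the tool's z in rad. In form: [[x, y, z, turn], ...]. A call has 1 to 10 rows; each row shifts and turns the commanded pose from where the row before left it, along the tool's axes as they then stand; what a row does not reach is not made up. A row lasts 1/12 s, in which the tool goes at most 41.7 mm and 7.16 degrees, less where a joint would pass 70% of its speed; a pose out of reach is approached as far as the arm can. A call with a gripper value outside its range is refused whole. "jaw" is the opening, from 0 (shut) to 1 (fully open), set as the call begins (left out, the last holds). The fingers move at their own pace and stop on an object; the grip force is fixed at half the most. Time passes only in rows, so rows that do not move let the fingers close. It gives the time, the measured TCP pose, the force, the opening and the grip force at its end, in the units of the state.
- r.sense(): the state, without advancing time (a new reading comes with each control period).
- r.read_camera(name): name is "scene" or "side" or "wrist"; returns a dict with "pixels" (400x640x3 uint8, red, green, blue), "fovy" (degrees; the focal length in pixels is half the picture's height over the tangent of half this angle, whatever the lens; pixels are square), "cx", "cy" (the principal point, pixels), "rvec" (rotation vector, rad) and "tvec" (3), from world to camera coordinates, as OpenCV has them. Camera axes: x right, y down, z forward; pixel columns grow to the right and rows downward; lengths in m; the calibration is good to about 2 mm. A picture is of the moment at which its call begins. There is no depth.
- r.close_job(): hands the job in; it is judged then, once.
Trained networks look in the newest picture that a camera, given by its name, has taken for a name from the list of things; names that differ only in an ending like _2 or _b are one class to them, and where a whole thing is asked for, a point or a joint stands for the part that bears it (a point fixed in the world has none). Each returns a list of dicts, best first, with "p" (0 to 1); they miss things now and then, are a little off and sometimes report something else, mostly with a low value. They report only what shows in the picture. A call takes as long as a camera call. They do not tell look-alikes from the thing itself.
- r.search_frame(camera, query): "location" ([x, y, z] in m, in the coordinates of the camera as it stood for that picture, good to about 4 mm: the middle of the surface that is visible of it).
The state is a dict: "t": time; "joints": joint angles; "joint_velocities": joint speeds; "joint_torque": joint torques, N m; "tool_pos": TCP position; "orientation": TCP orientation; "ft_force": force on the tool from outside, world axes, zero at the start; "moment": the same for the moment, N m; "width": finger opening in m; "grip_force": force on a finger pad.
Only numpy, scipy, OpenCV 4.12 (cv2) and the standard library are available. Lean on these libraries where they do the work, as an engineer would, in place of code of your own. Each camera call takes 0.05 s, during which the arm holds its last target. There are 200 camera calls.

### The job

Open the bay of the grey marking case: slide its blue lower door under the white neighbour until it stops fully home. Then push the round beech blank standing in the bay gently into the white V-block until it bears on both faces, and leave it there upright and centred, with the blue door still home. Leave the white door where it is, and do not knock over or shift the paint jars.

Things in the scene. Friction and masses are not known exactly. Their poses are not given: they have to be found in the camera images.
- case: Fixed grey case, two flat doors on a double track in its top, 206 (x) x 364 (y) x 102 mm high. Origin: centre of its underside, on the bench. y runs along the tracks (+y left as seen by the robot), x from front to back. Bay = its +y half: floor at z = 16 mm, walls at y = +170 and x = -93, +93 mm (top lips reach in to 84); 71 mm high divider at y = -10. The gripper body must stay above.
- lower_door (a joint): Slide of the blue door (182 x 180 x 5 mm, top face 87.5 mm high), m: 0 closed over the bay (case y -10 to +170 mm), grows as it slides to case -y under the white door; stop (fully home) at 0.148, its trailing edge then still shows 12 mm beyond the white door's edge. About 3 N dry friction plus 8 N per m/s; stays where left; starts up to 12 mm open.
- finger_opening (a point): Centre, at the top face, of the black-rimmed finger hole through the blue door, 50 mm (case x) x 46 mm (case y), at case x = -55 mm, 43 mm from the trailing edge; moves with the door. Below it is free down to the bay floor, 66 mm below the door. It passes under the white door from about joint 0.09, before the door is home, so the last part has to be pushed on the exposed trailing edge.
- door_edge (a point): Middle (case x = 0) of the blue door's trailing (+y) edge, top face; the edge is 5 mm thick and straight along case x; moves with the door. When closed it lies against the case's end wall at y = +170 mm.
- upper_door (a joint): Slide of the white door (182 x 180 x 5 mm, faces 93 and 98 mm high, above the blue one), m: 0 at the right (-y) end of the case (its stop), growing as it slides to case +y over the bay; about 3 N dry friction; starts up to 8 mm out.
- neighbour_edge (a point): Middle of the white door's +y edge, top face; at case y = +10 mm when its joint is 0; moves with that door.
- v_seat (a point): Point on the bay floor under the axis of a seated blank, at x = +35, y = +92 mm in the case; axes as the case's. The white V-block is fixed in the bay, 36 mm high: two slippery flat upright faces at 90 degrees, open to case -x, each 26 mm from this point and 50 mm long, meeting 37 mm from it to +x.
- v_left: Left (+y) half of the V-block, a white plastic bar with one of its faces; origin coincides with the case's.
- v_right: Right (-y) half of the V-block, a white plastic bar with one of its faces; origin coincides with the case's.
- blank: Loose pale waxed beech turning blank, a plain round cylinder 52 mm across and 58 mm high with a darker band and a pencilled cross on top, about 120 g, slides easily on the V faces (friction 0.2), standing upright on the bay floor in front (case -x) of the V-block, under the closed blue door at first. Origin: centre of its underside, axis z.
- jar_ochre: Bystander: loose paint jar, 48 mm across, 62 mm high, white lid and ochre label; origin: centre of its underside.
- jar_green: Bystander: loose paint jar, 48 mm across, 58 mm high, white lid and green label; origin: centre of its underside.
Not all that is in view belongs to the job. Leave any red look-alike of the blank alone.

How it is judged:
On the way, in this order (a step that is already met when the one before it is completed fails the run):
1. the blue door is slid fully home under its neighbour (within 5 mm of its stop) (value of joint lower_door above 0.143 m), for 0.2 s.
2. the blank, upright on the bay floor, is pushed home against both faces of the V-block (its axis within 2 mm of the seat point) (value of joint lower_door above 0.143 m and x of blank in the frame of v_seat between -0.002 and 0.003 m and y of blank in the frame of v_seat between -0.002 and 0.002 m and z of blank in the frame of v_seat between -0.004 and 0.004 m and angle between blank's own z axis and vertical below 0.08 rad), for 0.2 s.
At the end, for the whole second after the job is handed in: The blue door is home within 5 mm of its stop, the white door is not more than 30 mm out from its right-hand stop, and the blank stands at rest and upright (within 0.08 rad) on the bay floor, its axis within 2 mm of the V-block's seat point across the V and no more than 2 mm short of it (all of step 2 and value of joint upper_door below 0.03 m and linear speed of blank below 0.02 m/s and angular speed of blank below 0.2 rad/s); the robot touches nothing.
It fails at once if the blank is rammed into the V-block with over 40 N (contact force between blank and v_left above 40 N or contact force between blank and v_right above 40 N).
It fails at once if the white door is dragged more than 40 mm over the bay (value of joint upper_door above 0.04 m).
It fails at once if a paint jar is shifted more than 30 mm or tipped (distance of any of jar_ochre, jar_green from where it was at the start of the episode above 0.03 m or angle between any of jar_ochre, jar_green's own z axis and vertical above 0.5 rad).
It also fails if it takes over 40 s, if anything falls off the work surface, if the arm or the gripper's body presses on something with over 40 N, if the wrist force passes 120 N, or if a joint passes its speed limit or range.

## Working session

There is one attempt and no reset: what is moved stays moved. The work goes in short steps, Python scripts to look and compute and a tool call to move; the robot and the scene stay as the last step left them, time stands still between calls to the robot, and variables do not carry over. Pictures are saved under pics/ and viewed, at most 12 in all, crops included, and the job is handed in when it is done.

Besides the shell and the picture viewer there is one more tool, called as name([rows], argument=value, ...), one row to a line, values as JSON. arm_command: Moves the arm, as the interface text tells. Its arguments: {"type":"object","properties":{"series":{"type":"array","items":{"type":"array","items":{"type":"number"}}},"jaw":{"type":"number"}},"required":["series"]}

```bash
ls; mkdir -p pics; cat > h.py <<'E'
import numpy as np, cv2
from bench import r
def cam(n):
    c=r.read_camera(n); R=cv2.Rodrigues(np.array(c["rvec"],float))[0]; t=np.array(c["tvec"],float).ravel()
    f=200/np.tan(np.radians(c["fovy"])/2)
    return c,R,t,f
def ray(C,u,v,z):
    c,R,t,f=C
    d=R.T@np.array([(u-c["cx"])/f,(v-c["cy"])/f,1]); o=-R.T@t
    return o+d*(z-o[2])/d[2]
def proj(C,P):
    c,R,t,f=C; q=R@np.array(P,float)+t
    return q[:2]/q[2]*f+[c["cx"],c["cy"]]
def save(C,n): cv2.imwrite("pics/"+n,C[0]["pixels"][:,:,::-1])
E
python3 - <<'E'
from h import *
np.set_printoptions(precision=4,suppress=True)
s=r.sense(); print(s)
ims=[]
for n in ["scene","side"]:
    C=cam(n); ims.append(C[0]["pixels"][:,:,::-1])
    print(n,C[0]["fovy"],C[0]["cx"],C[0]["cy"],C[2], -C[1].T@C[2])
    for q in ["case","finger_opening","door_edge","neighbour_edge","blank","jar_ochre","jar_green"]:
        for d in r.search_frame(n,q)[:2]:
            print(q,round(d["p"],2),C[1].T@(np.array(d["location"])-C[2]))
for n,i in zip("ab",ims): cv2.imwrite(f"pics/{n}.png",i)
E
```

```text
pics
{'t': 0.0, 'joints': array([ 1.0259,  0.1591,  1.5982, -0.    ,  1.3862, -0.2101]), 'joint_velocities': array([-0.0018,  0.0002, -0.0005,  0.0006,  0.0008,  0.0002]), 'joint_torque': array([  0.0005, -39.6012, -33.1426,  -0.0003,   0.0084,  -0.    ]), 'tool_pos': array([0.1886, 0.5425, 0.2303]), 'orientation': array([-0.5233, -3.097 ,  0.0028]), 'ft_force': array([0.0585, 0.3086, 0.977 ]), 'moment': array([ 0.038 ,  0.0041, -0.02  ]), 'grip_force': 0.0, 'width': 0.08550367641742931}
scene 46.25596494287876 321.127075361056 195.49028201575683 [ 0.4238 -0.2483  1.4381] [0.7125 0.8277 1.0566]
case 0.56 [0.536  0.3698 0.0967]
finger_opening 0.74 [0.527  0.4182 0.0883]
door_edge 0.69 [0.5411 0.3664 0.0997]
door_edge 0.6 [0.5227 0.4166 0.0839]
neighbour_edge 0.55 [0.553  0.277  0.0954]
blank 0.6 [0.4672 0.0802 0.0578]
jar_ochre 0.58 [ 0.5813 -0.0157  0.0481]
jar_ochre 0.39 [0.5411 0.3664 0.0991]
jar_green 0.58 [0.5544 0.2756 0.0953]
jar_green 0.54 [ 0.4702 -0.0128  0.0496]
side 53.184627652862275 322.1870358387468 202.16951673978338 [0.4278 0.3165 0.8514] [-0.2246  0.5715  0.7944]
case 0.58 [0.4681 0.3331 0.0827]
finger_opening 0.73 [0.522  0.3942 0.0844]
door_edge 0.96 [0.5206 0.3949 0.0859]
neighbour_edge 0.78 [0.5123 0.3061 0.0974]
neighbour_edge 0.46 [ 0.5675 -0.0146  0.0368]
blank 0.86 [0.453  0.0783 0.0478]
blank 0.52 [0.4889 0.4366 0.0558]
jar_ochre 0.74 [0.5186 0.3936 0.0844]
jar_ochre 0.62 [ 0.5662 -0.013   0.0372]
jar_green 0.71 [0.5179 0.3941 0.087 ]
```

```bash
python3 - <<'E'
import cv2,numpy as np
a=cv2.imread("pics/a.png");b=cv2.imread("pics/b.png")
cv2.imwrite("pics/ab.png",np.vstack([cv2.resize(a,(480,300)),cv2.resize(b,(480,300))]))
E
```

```text
(no output)
```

View pics/a.png

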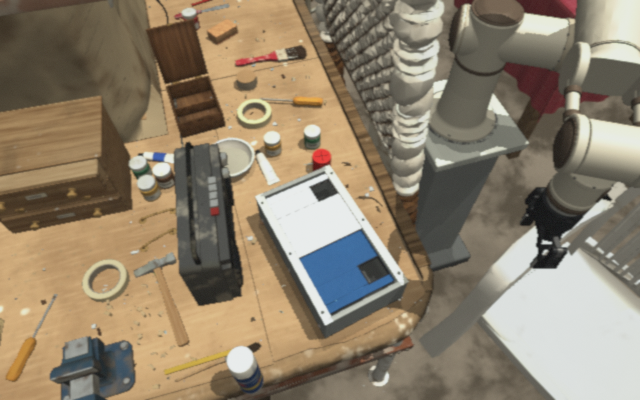

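View pics/b.png

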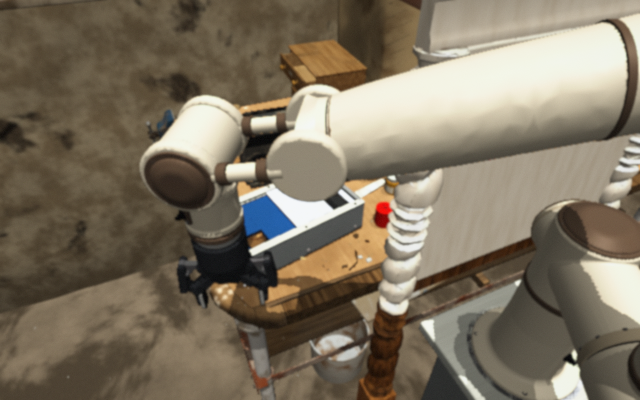

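The scene view shows the case around (330,245), with the blue door at (350,270) and the finger hole at (373,270). The red look-alike is at (321,157), and the jars are at (273,143) and (312,133). The side view is mostly blocked by the arm. Next is an enlarged crop to get the corners.

```bash
python3 - <<'E'
import cv2
a=cv2.imread("pics/a.png")[158:348,245:425]
cv2.imwrite("pics/c.png",cv2.resize(a,None,fx=3,fy=3,interpolation=cv2.INTER_CUBIC))
E
```

```text
(no output)
```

View pics/c.png

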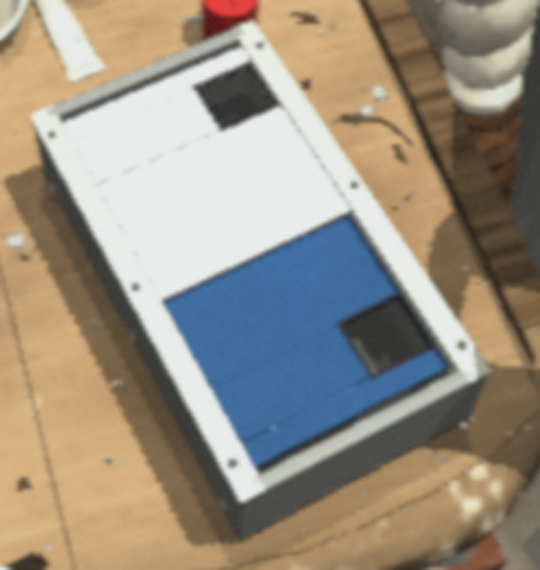

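```bash
cat >> h.py <<'E'
def fit(L,W):
    L=np.array(L,float);W=np.array(W,float)[:,:2]
    l=L-L.mean(0);w=W-W.mean(0)
    a=np.arctan2((l[:,0]*w[:,1]-l[:,1]*w[:,0]).sum(),(l*w).sum())
    R=np.array([[np.cos(a),-np.sin(a)],[np.sin(a),np.cos(a)]])
    t=W.mean(0)-R@L.mean(0)
    return a,t,R,(W-(L@R.T+t))
E
python3 - <<'E'
from h import *
np.set_printoptions(precision=4,suppress=True)
C=cam("scene")
g=lambda x,y,z: ray(C,245+(x+.5)/3-.5,158+(y+.5)/3-.5,z)
W=[g(35,118,.102),g(250,25,.102),g(487,370,.102),g(240,503,.102)]
L=[(.103,-.182),(-.103,-.182),(-.103,.182),(.103,.182)]
a,t,R,e=fit(L,W); print(a,t,e)
f=lambda x,y,z:R.T@(g(x,y,z)[:2]-t)
print("hole",[f(*p,.0875) for p in [(340,323),(395,296),(432,345),(375,376)]])
print("white edge",[f(*p,.098) for p in [(165,299),(352,213)]])
print("blue edge",[f(*p,.0875) for p in [(260,467),(445,370)]])
ang=np.radians
Rt=cv2.Rodrigues(np.array(r.sense()["orientation"]))[0]; print(Rt)
E
```

```text
0.18706661324073726 [0.5369 0.338 ] [[-0.0041  0.0033]
 [ 0.0019  0.0029]
 [ 0.0014 -0.004 ]
 [ 0.0008 -0.0022]]
hole [array([-0.0312,  0.09  ]), array([-0.0798,  0.0902]), array([-0.0828,  0.1377]), array([-0.0322,  0.1388])]
white edge [array([0.0785, 0.015 ]), array([-0.0843,  0.0172])]
blue edge [array([0.0761, 0.1595]), array([-0.0804,  0.1591])]
[[-0.9445  0.3286 -0.    ]
 [ 0.3286  0.9445  0.    ]
 [ 0.      0.     -1.    ]]
```

```bash
cat >> h.py <<'E'
A,T=0.187,np.array([.5369,.338])
def go(x,y,z):
    s=r.sense(); Rt=cv2.Rodrigues(np.array(s["orientation"]))[0]
    R=np.array([[np.cos(A),-np.sin(A)],[np.sin(A),np.cos(A)]])
    d=np.append(R@[x,y]+T,z)-s["tool_pos"]; cy=R@[0,1]
    ang=np.arctan2(Rt[1,1],Rt[0,1])-np.arctan2(cy[1],cy[0])
    cur=R.T@(s["tool_pos"][:2]-T)
    print("t",round(s["t"],2),"case now",cur.round(4),s["tool_pos"][2].round(4),"shift mm (tool)",(Rt.T@d*1000).round(1),"turn",round(ang,4),"F",s["ft_force"].round(1))
    Rn=np.column_stack([-R@[1,0],R@[0,1]]); print("after turn shift",(Rn.T@d[:2]*1000).round(1),-d[2]*1000)
E
python3 -c "
from h import *
go(-.056,.114,.2)"
```

```text
t 0.85 case now [-0.3038  0.2662] 0.2313 shift mm (tool) [-290.7   -8.4   31.3] turn -0.5218 F [-0.3 -0.5 -0.5]
after turn shift [-247.8 -152.2] 31.321792839274025
```

arm_command([
  [0,0,0,-0.104],
  [0,0,0,-0.104],
  [0,0,0,-0.105],
  [0,0,0,-0.105],
  [0,0,0,-0.104],
], jaw=0)

```text
t: 1.27
tool_pos: [0.189, 0.5431, 0.2313]
orientation: [-0.302, 3.127, 0.0]
ft_force: [0.1, 0.2, -0.7]
width: 0.0256
grip_force: 0.0
```

arm_command([
  [-31,-19,4,0],
  [-31,-19,4,0],
  [-31,-19,4,0],
  [-31,-19,4,0],
  [-31,-19,4,0],
  [-31,-19,4,0],
  [-31,-19,4,0],
  [-31,-19,3,0],
  [0,0,0,0],
  [0,0,0,0],
])

```text
t: 2.1
tool_pos: [0.4623, 0.4388, 0.1998]
orientation: [0.289, -3.128, 0.0]
ft_force: [0.0, 0.1, 0.9]
width: 0.0002
grip_force: 0.0
```

```bash
python3 - <<'E'
from h import *
go(-.056,.114,.2)
C=cam("wrist"); save(C,"w1.png")
R=np.array([[np.cos(A),-np.sin(A)],[np.sin(A),np.cos(A)]])
for n in ["wrist","scene"]:
    C=cam(n) 
    for q in ["finger_opening","door_edge","neighbour_edge"]:
        for d in r.search_frame(n,q)[:1]:
            w=C[1].T@(np.array(d["location"])-C[2]); print(n,q,round(d["p"],2),(R.T@(w[:2]-T)).round(4),w[2].round(4))
E
```

```text
t 2.1 case now [-0.0546  0.1129] 0.1998 shift mm (tool) [ 1.4  1.1 -0.2] turn -0.0029 F [0.  0.1 0.9]
after turn shift [1.4 1.1] -0.24109992026405402
wrist finger_opening 0.91 [-0.0358  0.0658] 0.0848
wrist door_edge 0.67 [-0.0339  0.0658] 0.0871
wrist neighbour_edge 0.62 [-0.0107 -0.0654] 0.0997
scene finger_opening 0.74 [0.0044 0.0814] 0.0865
scene door_edge 0.65 [0.0049 0.0836] 0.0849
```

View pics/w1.png

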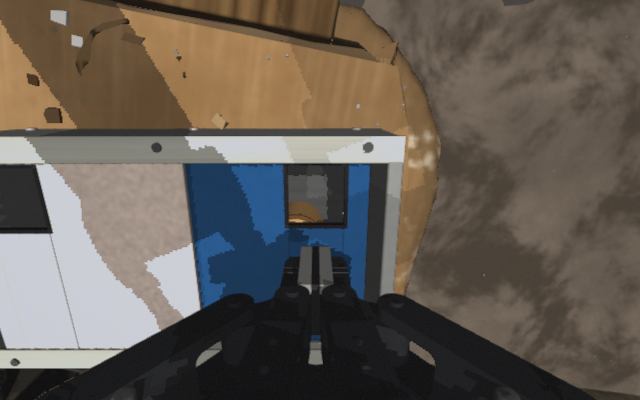

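The wrist view shows the hole at u 286–346, v 165–228, with part of the blank showing through it near (305,218). The blue edge is at u≈370, the case end at u≈405, and the white edge at u≈188–203.

```bash
python3 - <<'E'
from h import *
C=cam("wrist")
R=np.array([[np.cos(A),-np.sin(A)],[np.sin(A),np.cos(A)]])
f=lambda u,v,z:(R.T@(ray(C,u,v,z)[:2]-T)).round(4)
print("hole",[f(*p,.0875) for p in [(286,165),(345,165),(347,228),(287,224)]])
print("case corner",f(406,136,.102),"front edge",f(0,137,.102),f(200,136,.102),"end",f(401,205,.102),f(395,290,.102))
print("blue edge",f(369,165,.0875),f(366,285,.0875),"white",f(187,165,.098),f(203,305,.098))
print("screws",f(156,147,.102),f(368,147,.102))
print(R.T@((-C[1].T@C[2])[:2]-T))
E
```

```text
hole [array([-0.0847,  0.0924]), array([-0.0848,  0.1392]), array([-0.0313,  0.1424]), array([-0.0348,  0.092 ])]
case corner [-0.1088  0.1817] front edge [-0.1076 -0.1143] [-0.1086  0.0316] end [-0.0561  0.1822] [0.0189 0.183 ]
blue edge [-0.0848  0.1582] [0.0229 0.1609] white [-0.0865  0.0181] [0.0364 0.0182]
screws [-0.1006 -0.0016] [-0.1008  0.1544]
[-0.13100716  0.11522157]
```

```bash
sed -i 's/T=0.187,np.array(\[.5369,.338\])/T=0.187,np.array([.5339,.3374])/' h.py; python3 -c "
from h import *
go(-.0555,.1155,.078)"
```

```text
t 2.6 case now [-0.053   0.1147] 0.2005 shift mm (tool) [  2.5   0.8 122.5] turn 0.001 F [-0.1  0.1  0.8]
after turn shift [2.5 0.8] 122.46244960534018
```

arm_command([
  [1,1,30,0],
  [1,0,30,0],
  [0,0,30,0],
  [0,0,20,0],
  [0,0,12,0],
  [0,0,0,0],
])

```text
t: 3.1
tool_pos: [0.4567, 0.4393, 0.075]
orientation: [0.293, -3.123, 0.004]
ft_force: [-0.1, 0.6, -0.0]
width: -0.0003
grip_force: 0.0
```

arm_command([
  [0,-5,0,0],
  [0,-6,0,0],
  [0,-6,0,0],
  [0,-6,0,0],
  [0,-6,0,0],
  [0,-6,0,0],
])

```text
t: 3.6
tool_pos: [0.4667, 0.4064, 0.0803]
orientation: [-0.293, 3.124, 0.003]
ft_force: [-0.4, 3.4, 3.7]
width: -0.0001
grip_force: 2.6
```

```bash
python3 -c "
from h import *
go(-.0555,.035,.078)
save(cam('wrist'),'w2.png')"
```

```text
t 3.6 case now [-0.0532  0.0803] 0.0803 shift mm (tool) [  2.3 -45.3   2.2] turn 0.0 F [-0.4  3.4  3.7]
after turn shift [  2.3 -45.3] 2.253178977947745
```

View pics/w2.png

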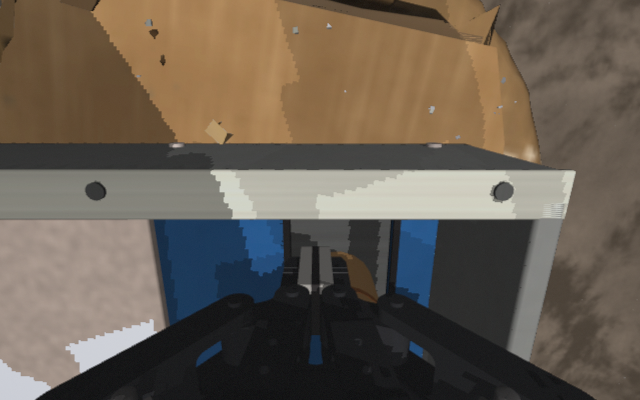

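The door is moving: the hole now sits over the blank, and the finger bears on the rim. There is a small upward force, so I'll raise the tool 2 mm and keep pushing.

arm_command([
  [0,0,-2,0],
  [0,-6,0,0],
  [0,-6,0,0],
  [0,-6,0,0],
])

```text
t: 3.98
tool_pos: [0.4686, 0.3884, 0.0808]
orientation: [-0.294, 3.128, 0.001]
ft_force: [-1.9, 3.4, 5.3]
width: 0.0001
grip_force: 2.9
```

arm_command([
  [0,-6,0,0],
  [0,-6,0,0],
  [0,-6,0,0],
  [0,-3,0,0],
  [0,0,0,0],
])

```text
t: 4.4
tool_pos: [0.4727, 0.367, 0.0808]
orientation: [0.293, -3.128, 0.001]
ft_force: [-0.5, 0.6, 6.7]
width: 0.0002
grip_force: 3.1
```

```bash
python3 -c "
from h import *
go(0,.13,.15)"
```

```text
t 4.4 case now [-0.0546  0.0405] 0.0808 shift mm (tool) [-54.6  89.5 -69.2] turn -0.0001 F [-0.5  0.6  6.7]
after turn shift [-54.6  89.5] -69.16032435335394
```

arm_command([
  [0,5,0,0],
  [0,0,-25,0],
  [0,0,-35,0],
  [0,10,-20,0],
  [-15,22,0,0],
  [-20,27,0,0],
  [-20,26,0,0],
  [0,0,0,0],
  [0,0,0,0],
])

```text
t: 5.15
tool_pos: [0.5094, 0.466, 0.1579]
orientation: [0.295, -3.125, 0.004]
ft_force: [-0.5, -0.8, 0.3]
width: -0.0003
grip_force: 0.0
```

```bash
python3 - <<'E'
from h import *
go(0,.13,.08)
a=cam("wrist");b=cam("scene"); save(a,"w3.png")
x=b[0]["pixels"][158:348,245:425,::-1]
cv2.imwrite("pics/s3.png",np.hstack([cv2.resize(a[0]["pixels"][:,:,::-1],(480,300)),cv2.resize(x,(300,300),interpolation=cv2.INTER_CUBIC)]))
E
```

```text
t 5.15 case now [-0.0002  0.131 ] 0.1579 shift mm (tool) [-0.4 -0.8 77.9] turn 0.0013 F [-0.5 -0.8  0.3]
after turn shift [-0.2 -1. ] 77.94089015619191
```

View pics/s3.png

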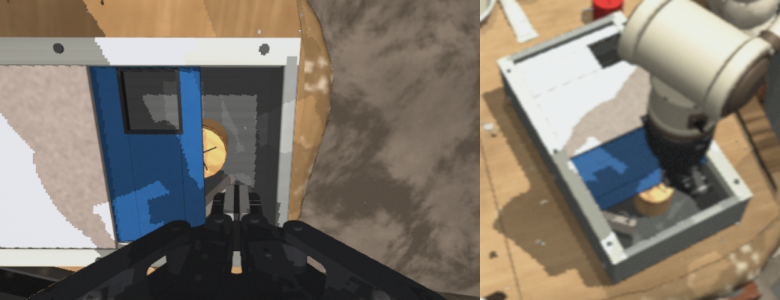

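The blue trailing edge is at u≈271 in full-frame wrist pixels. The blank stands upright partly under it, top around (284,200).

```bash
python3 - <<'E'
from h import *
C=cam("wrist")
R=np.array([[np.cos(A),-np.sin(A)],[np.sin(A),np.cos(A)]])
f=lambda u,v,z:(R.T@(ray(C,u,v,z)[:2]-T)).round(4)
print("edge",f(270,92,.0875),f(272,200,.0875),"blank right extreme",f(301,203,.074),"top",f(280,170,.074),"bot",f(285,235,.074),"white",f(122,92,.098))
E
```

```text
edge [-0.0826  0.1024] [-0.0123  0.101 ] blank right extreme [-0.0061  0.1203] top [-0.0306  0.1057] bot [0.0191 0.1079] white [-0.0822  0.0158]
```

arm_command([
  [0,0,30,0],
  [0,0,30,0],
  [0,0,17,0],
  [0,-10,0,0],
  [0,-6,0,0],
  [0,-6,0,0],
  [0,-6,0,0],
  [0,-6,0,0],
])

```text
t: 5.97
tool_pos: [0.5174, 0.4335, 0.0858]
orientation: [-0.292, 3.124, 0.005]
ft_force: [-0.6, 3.4, 1.2]
width: 0.0002
grip_force: 1.8
```

arm_command([
  [0,-7,0,0],
  [0,-7,0,0],
  [0,-7,0,0],
  [0,-7,0,0],
  [0,-7,0,0],
  [0,-6,0,0],
  [0,-6,0,0],
])

```text
t: 6.55
tool_pos: [0.5251, 0.3862, 0.0833]
orientation: [-0.293, 3.128, 0.0]
ft_force: [0.4, 3.5, 1.4]
width: -0.0002
grip_force: 1.8
```

```bash
python3 - <<'E'
from h import *
go(0,.03,.08)
C=cam("wrist")
R=np.array([[np.cos(A),-np.sin(A)],[np.sin(A),np.cos(A)]])
save(C,"w4.png")
E
```

```text
t 6.55 case now [0.0004 0.0496] 0.0833 shift mm (tool) [  0.4 -19.6   3.3] turn 0.0001 F [0.4 3.5 1.4]
after turn shift [  0.4 -19.6] 3.3018495735079867
```

View pics/w4.png

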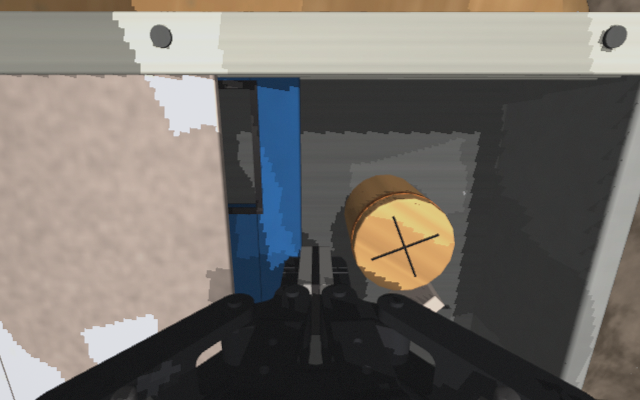

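The blue edge is at u≈300, with about 12+20 mm still showing. The blank is upright and clear, with its top centre at (405,246).

arm_command([
  [0,-4,2,0],
  [0,-4,0,0],
  [0,-4,0,0],
  [0,-4,0,0],
])

```text
t: 6.93
tool_pos: [0.5277, 0.3708, 0.081]
orientation: [0.294, -3.127, 0.0]
ft_force: [0.4, 2.9, 2.2]
width: 0.0002
grip_force: 3.8
```

arm_command([
  [0,-2,0,0],
  [0,-2,0,0],
  [0,0,0,0],
])

```text
t: 7.18
tool_pos: [0.5286, 0.3666, 0.081]
orientation: [0.293, -3.127, 0.001]
ft_force: [0.7, 1.4, 1.3]
width: 0.0001
grip_force: 2.4
```

arm_command([
  [0,-1,0,0],
  [0,-1,0,0],
  [0,0,0,0],
])

```text
t: 7.43
tool_pos: [0.5288, 0.3651, 0.0811]
orientation: [0.294, -3.127, 0.0]
ft_force: [0.3, 2.9, 0.5]
width: 0.0005
grip_force: 2.6
```

```bash
python3 - <<'E'
from h import *
go(0,.03,.08)
C=cam("wrist"); save(C,"w5.png")
R=np.array([[np.cos(A),-np.sin(A)],[np.sin(A),np.cos(A)]])
p=C[0]["pixels"].astype(int); 
for v in (100,150,200,230):
    b=np.where((p[v,:,2]>p[v,:,0]*1.5)&(p[v,:,2]>50))[0]
    b=b[(b>150)&(b<330)]
    if len(b): print(v,b.min(),b.max(),(R.T@(ray(C,b.max()+1,v,.0875)[:2]-T)).round(4),(R.T@(ray(C,b.min(),v,.098)[:2]-T)).round(4))
E
```

```text
t 7.43 case now [0.0002 0.0282] 0.0811 shift mm (tool) [0.2 1.8 1.1] turn 0.0003 F [0.3 2.9 0.5]
after turn shift [0.2 1.8] 1.071652076546206
100 274 299 [-0.0761  0.0227] [-0.076   0.0136]
150 276 299 [-0.0562  0.0225] [-0.0576  0.0137]
200 277 300 [-0.0344  0.0226] [-0.0375  0.0134]
230 279 300 [-0.0204  0.0225] [-0.0245  0.0138]
```

arm_command([
  [0,-1,0,0],
  [0,-1,0,0],
  [0,0,0,0],
])

```text
t: 7.73
tool_pos: [0.5292, 0.3631, 0.0811]
orientation: [0.294, -3.127, 0.0]
ft_force: [1.3, 3.1, -0.5]
width: 0.0002
grip_force: 2.4
```

arm_command([
  [0,-1,0,0],
  [0,-1,0,0],
  [0,0,0,0],
])

```text
t: 7.98
tool_pos: [0.5294, 0.3621, 0.0811]
orientation: [0.293, -3.128, -0.003]
ft_force: [0.6, 6.5, -1.1]
width: -0.0002
grip_force: 3.8
```

Force is rising to 6.5 N, so the stop is close. A little further to confirm.

arm_command([
  [0,-1,0,0],
  [0,-1,0,0],
  [0,0,0,0],
])

```text
t: 8.23
tool_pos: [0.5294, 0.362, 0.0811]
orientation: [-0.293, 3.128, 0.008]
ft_force: [-1.3, 13.0, -2.8]
width: -0.0003
grip_force: 6.6
```

```bash
python3 - <<'E'
from h import *
go(0,.03,.08)
C=cam("wrist"); save(C,"w6.png")
R=np.array([[np.cos(A),-np.sin(A)],[np.sin(A),np.cos(A)]])
p=C[0]["pixels"].astype(int); 
for v in (100,150,200,230):
    b=np.where((p[v,:,2]>p[v,:,0]*1.5)&(p[v,:,2]>50))[0]
    b=b[(b>150)&(b<330)]
    if len(b): print(v,b.min(),b.max(),(R.T@(ray(C,b.max()+1,v,.0875)[:2]-T)).round(4),(R.T@(ray(C,b.min(),v,.098)[:2]-T)).round(4))
E
```

```text
t 8.23 case now [0.0001 0.025 ] 0.0811 shift mm (tool) [0.1 5.  1.1] turn 0.0 F [-1.3 13.  -2.8]
after turn shift [0.1 5. ] 1.117342963397841
100 280 299 [-0.0761  0.0196] [-0.076   0.0126]
150 282 300 [-0.0562  0.0197] [-0.0576  0.0128]
200 283 300 [-0.0345  0.0194] [-0.0376  0.0126]
230 284 301 [-0.0204  0.0197] [-0.0246  0.0126]
```

The door is at its stop: the tool no longer advances, force has reached 13 N, and about 7 mm of blue shows with the white door about 5 mm out, which fits the 12 mm reveal. I'll back off and look at the bay.

arm_command([
  [0,6,0,0],
  [0,6,0,0],
  [0,0,-35,0],
  [-20,10,-30,0],
  [-30,10,-25,0],
  [-30,15,-20,0],
  [-20,25,0,0],
  [0,0,0,0],
  [0,0,0,0],
])

```text
t: 9.03
tool_pos: [0.6149, 0.4489, 0.1894]
orientation: [0.295, -3.126, 0.003]
ft_force: [-1.5, -0.5, -0.1]
width: -0.0002
grip_force: 0.0
```

```bash
python3 - <<'E'
from h import *
go(-.07,.09,.15)
C=cam("wrist"); save(C,"w7.png")
E
```

```text
t 9.03 case now [0.1004 0.0945] 0.1894 shift mm (tool) [170.3  -4.3  39.8] turn 0.0009 F [-1.5 -0.5 -0.1]
after turn shift [170.4  -4.5] 39.44835845585914
```

View pics/w7.png

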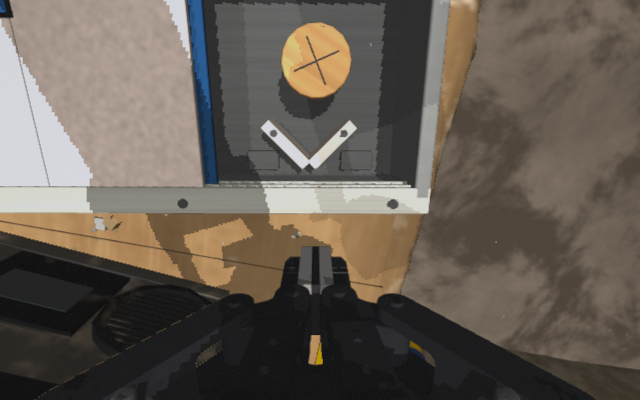

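The wrist view shows the blank's top centre at (316,60). The V-block's inner vertex is at about (309,157), with its inner tips at about (270,121) and (349,121). The door is home, with blue showing at u≈208.

```bash
python3 - <<'E'
from h import *
C=cam("wrist")
R=np.array([[np.cos(A),-np.sin(A)],[np.sin(A),np.cos(A)]])
f=lambda u,v,z:(R.T@(ray(C,u,v,z)[:2]-T)).round(4)
print("blank",f(316,60,.074),f(282,60,.074),f(351,60,.074),f(316,23,.074),f(316,97,.074))
print("V vertex",f(309,157,.052),"tips",f(270,121,.052),f(349,121,.052))
print("case end corner",f(429,213,.102), "screws",f(182,203,.102),f(392,203,.102),"blue",f(210,100,.0875))
E
```

```text
blank [-0.0062  0.095 ] [-0.0062  0.0701] [-0.0062  0.1206] [-0.0305  0.0949] [0.0196 0.095 ]
V vertex [0.0684 0.0891] tips [0.0382 0.0566] [0.0382 0.1227]
case end corner [0.1025 0.1794] screws [ 0.0949 -0.0041] [0.0947 0.1513] blue [0.022  0.0189]
```

arm_command([
  [25,0,0,0],
  [25,0,0,0],
  [25,0,0,0],
  [25,0,0,0],
  [25,0,0,0],
  [15,0,0,0],
  [12,0,0,0],
  [0,0,0,0],
], jaw=0.35)

```text
t: 9.8
tool_pos: [0.4628, 0.4192, 0.1915]
orientation: [0.295, -3.126, 0.002]
ft_force: [-0.9, 0.1, -0.6]
width: 0.0299
grip_force: 0.0
```

```bash
python3 - <<'E'
from h import *
go(-.053,.095,.04); print(r.sense()["width"])
E
```

```text
t 9.8 case now [-0.0547  0.0936] 0.1915 shift mm (tool) [ -1.9   1.5 151.5] turn 0.0009 F [-0.9  0.1 -0.6]
after turn shift [-1.7  1.4] 151.45744565968582
0.029898380156465294
```

arm_command([
  [0,1,30,0],
  [0,0,30,0],
  [0,0,25,0],
  [0,0,20,0],
  [0,0,20,0],
  [0,0,15,0],
  [0,0,11,0],
  [0,0,0,0],
])

```text
t: 10.47
tool_pos: [0.464, 0.4197, 0.0375]
orientation: [0.292, -3.124, 0.004]
ft_force: [-0.2, -0.3, -0.6]
width: 0.0299
grip_force: 0.0
```

arm_command([
  [-4,0,0,0],
  [-4,0,0,0],
  [-3,0,0,0],
  [-3,0,0,0],
  [-3,0,0,0],
])

```text
t: 10.88
tool_pos: [0.483, 0.4249, 0.0413]
orientation: [-0.293, 3.127, 0.001]
ft_force: [-0.1, -0.1, -0.6]
width: 0.03
grip_force: 0.3
```

```bash
python3 - <<'E'
from h import *
go(0,.0895,.04)
C=cam("wrist"); save(C,"w8.png")
E
```

```text
t 10.88 case now [-0.0337  0.0954] 0.0413 shift mm (tool) [-33.7  -5.9   1.3] turn 0.0001 F [-0.1 -0.1 -0.6]
after turn shift [-33.7  -5.9] 1.2779366652424586
```

View pics/w8.png

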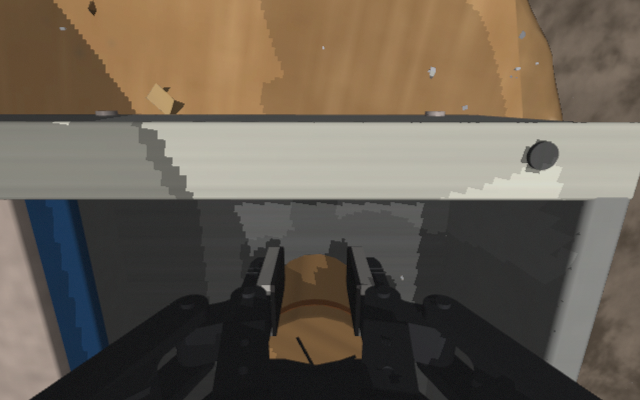

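The blank (u≈316) sits centred in the two-finger cradle. I'll push diagonally towards the V.

arm_command([
  [-2.5,-0.6,0,0],
  [-2.5,-0.6,0,0],
  [-2.5,-0.6,0,0],
  [-2.5,-0.6,0,0],
  [-2.5,-0.6,0,0],
  [-2.5,-0.6,0,0],
  [-2.5,-0.6,0,0],
  [-2.5,-0.6,0,0],
  [-2.5,-0.6,0,0],
  [-2,-0.5,0,0],
])

```text
t: 11.77
tool_pos: [0.5076, 0.4233, 0.0403]
orientation: [-0.294, 3.128, -0.0]
ft_force: [-0.4, -0.3, -0.7]
width: 0.0299
grip_force: 0.3
```

arm_command([
  [-1,0,0,0],
  [-1,0,0,0],
  [-1,0,0,0],
  [0,0,0,0],
])

```text
t: 12.1
tool_pos: [0.5104, 0.4239, 0.0403]
orientation: [-0.294, 3.128, -0.0]
ft_force: [-0.0, 0.5, 0.2]
width: 0.0301
grip_force: 0.0
```

arm_command([
  [-1,0,0,0],
  [-1,0,0,0],
  [0,0,0,0],
])

```text
t: 12.35
tool_pos: [0.5124, 0.4243, 0.0403]
orientation: [-0.294, 3.128, 0.0]
ft_force: [0.5, -0.2, 0.1]
width: 0.0298
grip_force: 0.1
```

```bash
python3 - <<'E'
from h import *
go(0,.0895,.04)
E
```

```text
t 12.35 case now [-0.005   0.0894] 0.0403 shift mm (tool) [-5.   0.1  0.3] turn 0.0002 F [ 0.5 -0.2  0.1]
after turn shift [-5.   0.1] 0.31227428254166495
```

arm_command([
  [-1,0,0,0],
  [-1,0,0,0],
  [-0.5,0,0,0],
  [-0.5,0,0,0],
  [0,0,0,0],
])

```text
t: 12.77
tool_pos: [0.5153, 0.4248, 0.0403]
orientation: [-0.294, 3.128, 0.0]
ft_force: [-0.0, 0.1, 0.7]
width: 0.0297
grip_force: 0.1
```

arm_command([
  [-0.5,0,0,0],
  [-0.5,0,0,0],
  [0,0,0,0],
])

```text
t: 13.02
tool_pos: [0.5162, 0.425, 0.0403]
orientation: [-0.294, 3.128, 0.0]
ft_force: [-0.6, 0.1, 0.2]
width: 0.0301
grip_force: 0.2
```

arm_command([
  [-0.5,0,0,0],
  [-0.5,0,0,0],
  [0,0,0,0],
])

```text
t: 13.27
tool_pos: [0.5172, 0.4252, 0.0403]
orientation: [-0.294, 3.128, 0.0]
ft_force: [0.6, -0.4, 0.5]
width: 0.03
grip_force: 0.2
```

arm_command([
  [-0.5,0,0,0],
  [-0.5,0,0,0],
  [0,0,0,0],
])

```text
t: 13.52
tool_pos: [0.5182, 0.4254, 0.0403]
orientation: [-0.294, 3.128, 0.0]
ft_force: [-0.8, 0.3, -0.5]
width: 0.0294
grip_force: 0.2
```

arm_command([
  [-0.5,0,0,0],
  [-0.5,0,0,0],
  [0,0,0,0],
])

```text
t: 13.77
tool_pos: [0.5192, 0.4255, 0.0403]
orientation: [-0.294, 3.128, 0.0]
ft_force: [0.1, -0.0, 0.2]
width: 0.0298
grip_force: 0.2
```

```bash
python3 - <<'E'
from h import *
go(0,.0895,.04)
C=cam("wrist"); D=cam("scene")
cv2.imwrite("pics/s9.png",np.hstack([C[0]["pixels"][200:,200:440,::-1].repeat(2,0).repeat(2,1)[:400],cv2.resize(D[0]["pixels"][250:330,310:400,::-1],(320,400))[:400]]))
E
```

```text
t 13.77 case now [0.0019 0.0893] 0.0403 shift mm (tool) [1.9 0.2 0.3] turn 0.0002 F [ 0.1 -0.   0.2]
after turn shift [1.9 0.2] 0.2872565208503694
```

View pics/s9.png

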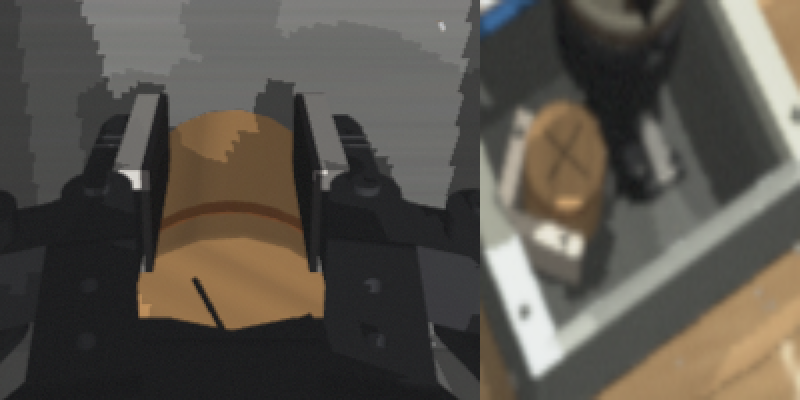

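The blank is upright in the cradle and about to meet the V faces. I'll continue in small steps.

arm_command([
  [-0.5,0,0,0],
  [-0.5,0,0,0],
  [0,0,0,0],
])

```text
t: 14.12
tool_pos: [0.52, 0.4256, 0.0403]
orientation: [0.294, -3.128, 0.0]
ft_force: [-1.0, -0.3, 1.1]
width: 0.0299
grip_force: 0.6
```

arm_command([
  [-0.5,0,0,0],
  [-0.5,0,0,0],
  [0,0,0,0],
])

```text
t: 14.37
tool_pos: [0.5205, 0.4256, 0.0401]
orientation: [0.294, -3.126, 0.001]
ft_force: [-3.5, -1.7, 1.8]
width: 0.03
grip_force: 2.6
```

arm_command([
  [-0.5,0,0,0],
  [-0.5,0,0,0],
  [0,0,0,0],
])

```text
t: 14.62
tool_pos: [0.5209, 0.4254, 0.0399]
orientation: [0.293, -3.125, 0.003]
ft_force: [-4.9, -4.4, 3.9]
width: 0.0299
grip_force: 4.2
```

The lateral force (about −3.4 N in case y) says the left face bears more, so I'll shift the tool slightly to −y while pressing.

arm_command([
  [0,-0.5,0,0],
  [0,-0.5,0,0],
  [0,0,0,0],
])

```text
t: 14.87
tool_pos: [0.521, 0.4252, 0.0399]
orientation: [0.294, -3.125, 0.0]
ft_force: [-4.4, -0.5, 2.3]
width: 0.0298
grip_force: 3.7
```

arm_command([
  [-0.5,-0.5,0,0],
  [0,0,0,0],
  [0,0,0,0],
])

```text
t: 15.12
tool_pos: [0.5211, 0.4251, 0.0399]
orientation: [0.294, -3.124, -0.0]
ft_force: [-7.7, -0.5, 2.7]
width: 0.0296
grip_force: 4.5
```

The force is now square to the V (7.7 N) and the tool has stopped advancing. I'll back off straight.

arm_command([
  [-0.5,0,0,0],
  [0,0,0,0],
  [1,0,0,0],
  [2,0,0,0],
  [4,0,0,0],
  [7,0,0,0],
  [10,0,0,0],
  [15,0,0,0],
  [0,0,0,0],
])

```text
t: 15.87
tool_pos: [0.4826, 0.4172, 0.0398]
orientation: [0.295, -3.126, 0.001]
ft_force: [0.3, 0.6, -0.1]
width: 0.0298
grip_force: 0.0
```

arm_command([
  [0,0,-25,0],
  [0,0,-30,0],
  [0,0,-35,0],
  [0,0,-35,0],
  [0,0,-25,0],
  [-35,0,0,0],
  [-35,0,0,0],
  [-35,0,0,0],
  [-35,0,0,0],
  [-15,0,0,0],
])

```text
t: 16.7
tool_pos: [0.6412, 0.4456, 0.1896]
orientation: [-0.29, 3.126, -0.0]
ft_force: [0.0, -0.1, -0.5]
width: 0.0301
grip_force: 0.0
```

arm_command([
  [0,0,0,0],
  [0,0,0,0],
])

```text
t: 16.87
tool_pos: [0.638, 0.446, 0.1896]
orientation: [0.292, -3.128, 0.0]
ft_force: [-0.8, 0.4, 0.1]
width: 0.03
grip_force: 0.0
```

```bash
python3 - <<'E'
from h import *
go(0,.0895,.04)
C=cam("wrist"); cv2.imwrite("pics/w10.png",cv2.resize(C[0]["pixels"][0:230,170:450,::-1],None,fx=2.5,fy=2.5,interpolation=cv2.INTER_CUBIC))
E
```

```text
t 16.87 case now [0.1225 0.0874] 0.1896 shift mm (tool) [122.4   2.  149.6] turn -0.0007 F [-0.8  0.4  0.1]
after turn shift [122.5   2.1] 149.5622253209104
```

View pics/w10.png

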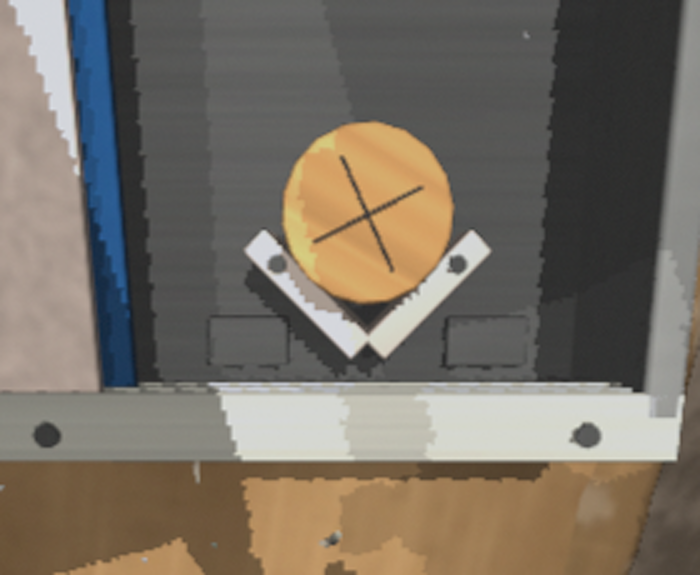

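The blank stands upright with its cross at crop (368,213), and the V vertex is at (368,335) on the same axis. I'll check the numbers.

```bash
python3 - <<'E'
from h import *
C=cam("wrist")
R=np.array([[np.cos(A),-np.sin(A)],[np.sin(A),np.cos(A)]])
f=lambda x,y,z:(R.T@(ray(C,170+x/2.5,y/2.5,z)[:2]-T)).round(4)
print("blank",f(368,212.5,.074),f(284,212,.074),f(453,212,.074),f(368,303,.074))
print("vertex",f(368,333,.052),"tips",f(265,230,.052),f(473,230,.052),"outer",f(244,250,.052),f(490,250,.052), "blue",f(127,212,.0875))
E
```

```text
blank [0.0332 0.0901] [0.0331 0.065 ] [0.0331 0.1156] [0.0596 0.0902]
vertex [0.0705 0.0904] tips [0.0375 0.0566] [0.0374 0.1246] outer [0.0437 0.0495] [0.0437 0.1304] blue [0.0338 0.0217]
```

```bash
python3 -c "
from h import *
print(r.close_job())"
```

```text
the job is handed in; nothing more can be done
None
```

I handed the job in, but no verdict came back: the blue door is against its stop, the blank stands upright in the V-block (37.3 mm from the vertex against 37, about 0.3 mm off centre), the white door is about 5 mm out, and the arm never went near the jars.

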